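# Take a reading: latch the tube carriage in the middle position

### The job

Take a reading of the tube that stands in one of the two readers. With the fingertips push that reader's sprung carriage by its upright plate all the way in to its end stop, let go so that it springs back and latches at its middle position, and only then press the read key on top of the same reader fully down and let it up again. Grasp nothing, leave the tube standing in its holder without touching it, let the stop pin drop by itself, and leave the other reader and everything else as it is.

Things in the scene. Friction and masses are not known exactly. Their poses are not given: they have to be found in the camera images.
- sample_tube: upright capped blood tube, barrel 13 mm, cap 16 mm across, 90 mm tall; origin at the centre of its underside. It stands loosely, 30 mm deep, in the holder of one of the two readers (which one varies), its top 104 mm above the worktop until the carriage moves.
- station_1: one of two identical tube readers, fixed; grey base 240 x 135 x 10 mm (x -120 to 120, y -85 to 50). Origin on the worktop under its carriage's centre line; x = push direction (roughly away from the robot), z up. White detector housing 54 x 48 mm, top 80 mm high, centred at x 15, y -57; white lamp cheek 44 x 14 mm, top 86 mm, at x 15, y 40; the tube moves between them.
- station_1_carriage (a joint): sprung carriage, m: 0 = out towards the robot (start), 0.060 = in at the end stop. The spring pushes it out with 4 N at 0 rising to 9 N at 0.060; damping 40 N s/m. Once pushed beyond 0.053 the stop pin drops into it; let go, it then springs back and latches at about 0.035 (middle, reading position). Pushed less far, it returns to 0.
- station_1_push (a point): centre of the front face (robot side) of the upright black push plate at the carriage's front end, 60 mm above the worktop; moves with the carriage; axes as the reader's. Plate 52 mm wide, 8 thick, from 12 to 82 mm above the worktop, at start 5 mm in front of the base's edge; the tube's axis is 105 mm behind this point.
- station_1_seat (a point): centre of the floor of the tube holder of that carriage, 14 mm above the worktop, moves with the carriage; a seated tube's underside rests here.
- station_1_pin (a joint): round-headed steel stop pin (head 16 mm, top 82 mm high) on the aluminium bridge at x 48 to 108 mm of the reader; works by itself, also shifts 18 mm with the carriage as it latches. m: 0 = up, riding on the carriage; 0.008 = dropped into it; negative = pulled up by hand.
- station_1_key (a joint): read key of that reader, in m: 0 = up, 0.006 = fully down; springs back; fully down takes 5 N.
- station_1_key_top (a point): top centre of the round white read key (22 mm across) on the detector housing, 102 mm above the worktop, pressed straight down.
- station_2: one of two identical tube readers, fixed; grey base 240 x 135 x 10 mm (x -120 to 120, y -85 to 50). Origin on the worktop under its carriage's centre line; x = push direction (roughly away from the robot), z up. White detector housing 54 x 48 mm, top 80 mm high, centred at x 15, y -57; white lamp cheek 44 x 14 mm, top 86 mm, at x 15, y 40; the tube moves between them.
- station_2_carriage (a joint): sprung carriage, m: 0 = out towards the robot (start), 0.060 = in at the end stop. The spring pushes it out with 4 N at 0 rising to 9 N at 0.060; damping 40 N s/m. Once pushed beyond 0.053 the stop pin drops into it; let go, it then springs back and latches at about 0.035 (middle, reading position). Pushed less far, it returns to 0.
- station_2_push (a point): centre of the front face (robot side) of the upright black push plate at the carriage's front end, 60 mm above the worktop; moves with the carriage; axes as the reader's. Plate 52 mm wide, 8 thick, from 12 to 82 mm above the worktop, at start 5 mm in front of the base's edge; the tube's axis is 105 mm behind this point.
- station_2_seat (a point): centre of the floor of the tube holder of that carriage, 14 mm above the worktop, moves with the carriage; a seated tube's underside rests here.
- station_2_pin (a joint): round-headed steel stop pin (head 16 mm, top 82 mm high) on the aluminium bridge at x 48 to 108 mm of the reader; works by itself, also shifts 18 mm with the carriage as it latches. m: 0 = up, riding on the carriage; 0.008 = dropped into it; negative = pulled up by hand.
- station_2_key (a joint): read key of that reader, in m: 0 = up, 0.006 = fully down; springs back; fully down takes 5 N.
- station_2_key_top (a point): top centre of the round white read key (22 mm across) on the detector housing, 102 mm above the worktop, pressed straight down.
- vial_near: bystander: small capped control vial, 25 mm across, 49 tall; origin at the centre of its underside; to be left alone
- vial_far: bystander: small capped control vial, 25 mm across, 49 tall; origin at the centre of its underside; to be left alone
- cup: bystander: specimen cup with screw lid, 58 mm across, 59 tall; origin at the centre of its underside; to be left alone
- lying_tube: bystander: capped blood tube lying on the worktop, 90 mm long, 16 across; origin at the centre of its underside; to be left alone
- reagent_bottle: bystander: brown reagent bottle with black cap, 52 mm across, 104 tall; origin at the centre of its underside; to be left alone

How it is judged:
By the outcome, as a careful person would: the job done as asked, in the order asked, and still so for the second after the job is handed in, with the robot touching nothing.
It also fails if it takes over 43 s, if anything falls off the work surface, if the arm or the gripper's body presses on something with over 40 N, if the wrist force passes 120 N, or if a joint passes its speed limit or range.

### The arm

A 7-joint arm with a two-finger parallel gripper is mounted at the origin on a cart in front of the work surface, level with it; the furniture and walls round the work are solid. World frame = base frame: x ahead of the robot, y to its left, z up, the work surface at z = 0. Lengths are in mm, angles in degrees, forces in N, time in s.
With the tool pointing down it reaches from about 400 to 850 mm from the base axis. Payload 10.4 kg.
Tool frame: the origin (TCP) lies at the very end of the fingers, on their centre line; the grasp point (between the pads) lies 19 mm behind it; z points along the fingers, y is the line along which they close (so a half turn about z gives the same grasp; the last joint's range is limited). The gripper opens to 85 mm and grips with 20 to 120 N. Pads are 22 mm wide; open, the fingers measure 114 mm over their backs; the gripper's body (76 mm by 85 mm) begins 54 mm behind the grasp point. The pads swing forward as they close: fully open they stand 13 mm farther back than shut.
Start: joints at [-76.639, 19.034, -3.707, 83.658, 1.238, 77.344, -5.071], TCP at [158.123, 604.689, 231.338] pointing down, gripper open.
Joint ranges: [-148.97, 148.97], [-28.65, 121.19], [-84.17, 76.75], [9.2, 138.47], [-72.65, 252.65], [3.7, 117.97], [-149.18, 149.18]. Speed limits (degrees/s): [127.2, 127.2, 159.86, 159.86, 180, 180, 180].

### API

Orientations are given as [roll, pitch, yaw] about the fixed x, y, z axes, in that order (R = Rz(yaw) Ry(pitch) Rx(roll)).
In Python, from cell import * gives the robot as it stands.
- The arm moves only by the shell command python3 -m jog 'ROWS' [FORCE]. ROWS is text: rows parted by semicolons, each of 5 numbers parted by spaces: the shift along the world's x, y, z in m, then the turn about the world's z in degrees, then the finger opening in m, from 0 to 0.0854. A call has 1 to 10 rows; each row is the pose to reach, as a shift and turn from the pose commanded when the call began; what a row does not reach only later rows make up. A row lasts 1/12 s, in which the tool goes at most 41.7 mm and 7.16 degrees, less where a joint would pass 70% of its speed; a pose out of reach is approached as far as the arm can. A call with a gripper value outside its range is refused whole. The fingers move at their own pace and stop on an object; FORCE is the grip in N (left out, the last holds). Time passes only in rows, so rows that repeat a pose let the fingers close. It gives the time, the measured TCP pose, the force, the opening and the grip force at its end, in the units of the state.
- read_state(): the state, without advancing time (a new reading comes with each control period).
- read_camera(name): name is "scene" or "top"; returns a dict with "image" (480x640x3 uint8, red, green, blue), "K" (3x3 intrinsics, pixels), "extrinsics" (4x4, takes a point from camera to world coordinates). Camera axes: x right, y down, z forward; pixel columns grow to the right and rows downward; lengths in mm; the calibration is good to about 2 mm. A picture is of the moment at which its call begins. There is no depth.
- job_done(): hands the job in; it is judged then, once.
The state is a dict: "time_s": time; "q": joint angles; "joint_velocities": joint speeds; "tau": joint torques, N m; "tool_pos": TCP position; "orientation": TCP orientation; "contact_force": force on the tool from outside, world axes, zero at the start; "torque": the same for the moment, N m; "width": finger opening in mm; "grip_force": force on a finger pad.
Only numpy, scipy, OpenCV 4.12 (cv2) and the standard library are available. Lean on these libraries where they do the work, as an engineer would, in place of code of your own. Each camera call takes 0.05 s, during which the arm holds its last target. There are 200 camera calls.

## Working session

There is one attempt and no reset: what is moved stays moved. The work goes in short steps, Python scripts to look and compute and a shell command to move; the robot and the scene stay as the last step left them, time stands still between calls to the robot, and variables do not carry over. Pictures are saved under pics/ and viewed, at most 10 in all, crops included, and the job is handed in when it is done.

```bash
mkdir -p pics; ls; python3 - <<'E'
from cell import *
import cv2
s=read_state(); print(s['time_s'],s['tool_pos'],s['orientation'],s['width'])
for n in ("scene","top"):
    c=read_camera(n); cv2.imwrite(f'pics/{n}0.png',c['image'][:,:,::-1]); print(n,c['K'].tolist() if hasattr(c['K'],'tolist') else c['K'],c['extrinsics'])
E
```

```text
pics
0.0 [158.00842473 604.32064774 230.53118994] [-1.79920734e+02  2.57841435e-03  1.65349992e+02] 85.261645925226
scene [[550.5896295879311, 0.0, 321.39693699833055], [0.0, 550.5896295879311, 226.31247971560944], [0.0, 0.0, 1.0]] [[ 4.46204726e-01 -6.85544950e-01  5.75264690e-01 -4.78584443e+01]
 [-8.94874555e-01 -3.34571152e-01  2.95400873e-01 -2.93407455e+02]
 [-1.00436069e-02 -6.46598999e-01 -7.62763961e-01  9.10633480e+02]
 [ 0.00000000e+00  0.00000000e+00  0.00000000e+00  1.00000000e+00]]
top [[501.32099179468713, 0.0, 319.7550223888637], [0.0, 501.32099179468713, 241.882243939314], [0.0, 0.0, 1.0]] [[-3.35004862e-04 -9.91593001e-01  1.29395549e-01  4.30859845e+02]
 [-9.99998641e-01  5.41081757e-04  1.55746066e-03  1.56645174e+01]
 [-1.61438066e-03 -1.29394851e-01 -9.91591835e-01  1.10519672e+03]
 [ 0.00000000e+00  0.00000000e+00  0.00000000e+00  1.00000000e+00]]
```

View pics/scene0.png

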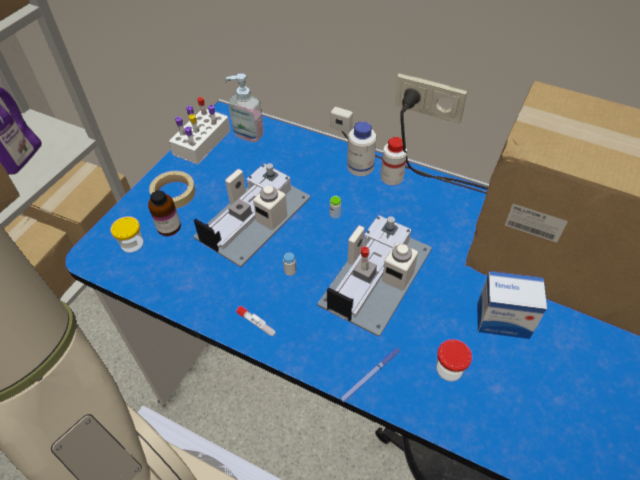

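View pics/top0.png

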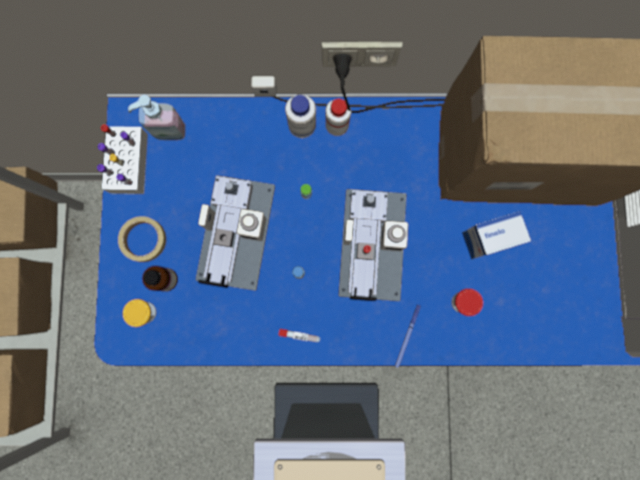

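The tube (red cap at top-view 366,250) stands in the right-hand reader. Its push plate is near (363,295), its key near (397,233) and its pin near (370,199).

```bash
python3 - <<'E'
import cv2
a=cv2.imread('pics/top0.png')[185:305,330:420]; b=cv2.imread('pics/scene0.png')[205:335,315:435]
a=cv2.resize(a,None,fx=4,fy=4,interpolation=cv2.INTER_CUBIC);b=cv2.resize(b,(360*4//4*480//480+83,480),interpolation=cv2.INTER_CUBIC)
print(a.shape,b.shape)
cv2.imwrite('pics/crop0.png',cv2.hconcat([a,b[:480]]))
E
```

```text
(480, 360, 3) (480, 443, 3)
```

View pics/crop0.png

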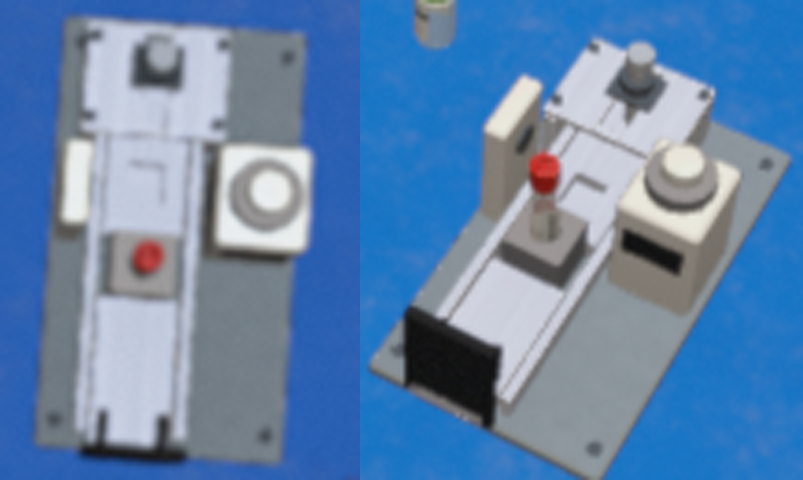

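The left crop shows the base corners at (68,17), (306,37), (280,463) and (38,442), the key at (270,190), the cap at (149,256) and the pin at (162,54). The right crop gives the second view.

```bash
cat > h.py <<'E'
from cell import *
import numpy as np, cv2
def ray(c,uv,z):
    K,E=np.array(c['K']),np.array(c['extrinsics'])
    d=E[:3,:3]@np.linalg.solve(K,[uv[0],uv[1],1]); o=E[:3,3]
    return o+d*(z-o[2])/d[2]
def proj(c,p):
    K,E=np.array(c['K']),np.array(c['extrinsics']); q=K@(E[:3,:3].T@(np.array(p)-E[:3,3])); return q[:2]/q[2]
E
python3 - <<'E'
from h import *
t=read_camera('top');s=read_camera('scene')
T=lambda x,y,z:ray(t,(330+x/4-.4,185+y/4-.4),z)
S=lambda x,y,z:ray(s,(315+(x-360)/3.692-.4,205+y/3.692-.4),z)
c=np.array([T(x,y,10) for x,y in [(68,17),(306,37),(280,463),(38,442)]]);print(c.round(1))
far=(c[0]+c[1])/2;near=(c[2]+c[3])/2;d=far-near;print('yaw',np.degrees(np.arctan2(d[1],d[0])),np.linalg.norm(d), 'yaw2',np.degrees(np.arctan2(*( (c[0]-c[1]+c[3]-c[2])[[0,1]]*[-1,1]))))
def sta(yaw):
    x=np.array([np.cos(yaw),np.sin(yaw)]);y=np.array([-x[1],x[0]]);return x,y
x,y=sta(np.arctan2(d[1],d[0]));o=c.mean(0)[:2]+17.5*y
print('origin base',o)
for n,a,b,z,l in [('key',(270,190),(685,163),102,(15,-57)),('cap',(149,256),(545,157),104,(-20,0)),('pin',(162,54),(640,49),82,None)]:
    for P in (T(*a,z),S(*b,z)):
        r=P[:2]-o;print(n,P.round(1),'local',(r@x).round(1),(r@y).round(1))
print('plate top L,R',T(80,454,82),T(187,458,82), S(405,310,82),S(500,348,82))
print('near corners scene',S(368,372,10),S(790,158,10),S(603,482,10))
E
```

```text
[[ 693.2  -42.6   10. ]
 [ 681.7 -175.2   10. ]
 [ 445.8 -155.8   10. ]
 [ 457.1  -24.6   10. ]]
yaw -4.535619531112002 236.75604598722234 yaw2 -4.956596028121111
origin base [570.8361341  -82.12233956]
key [ 581.6 -139.2  102. ] local 15.3 -56.1
key [ 579.3 -140.2  102. ] local 13.0 -57.3
cap [547.8 -77.4 104. ] local -23.3 2.9
cap [550.4 -76.  104. ] local -20.8 4.5
pin [656.2 -87.6  82. ] local 85.6 1.3
pin [657.3 -86.5  82. ] local 86.5 2.5
plate top L,R [449.34607703 -43.2283321   82.        ] [447.31089555 -97.44892587  82.        ] [449.85699364 -46.78180228  82.        ] [450.34090853 -97.3797951   82.        ]
near corners scene [450.18658022 -25.06980272  10.        ] [ 679.80560582 -174.38246524   10.        ] [ 444.62677372 -158.72943919   10.        ]
```

```bash
python3 -m jog '0.03 -0.024 0 1 0;0.06 -0.048 0 2 0;0.09 -0.072 0 3 0;0.12 -0.096 0 4 0;0.15 -0.12 0 5 0;0.18 -0.144 0 6 0;0.21 -0.168 0 7 0;0.24 -0.192 0 8 0;0.27 -0.216 0 9 0;0.30 -0.24 0 10 0' 20
```

```text
time_s: 1.03
tool_pos: [459.3, 363.2, 231.4]
orientation: [180.0, 0.0, 175.4]
contact_force: [1.4, 0.4, 0.1]
width: 0.5
grip_force: 0.0
```

```bash
python3 -m jog '-0.005 -0.038 0 0 0;-0.01 -0.076 0 0 0;-0.015 -0.114 0 0 0;-0.02 -0.152 0 0 0;-0.025 -0.19 0 0 0;-0.03 -0.228 0 0 0;-0.035 -0.266 0 0 0;-0.04 -0.304 0 0 0;-0.045 -0.342 0 0 0;-0.05 -0.38 0 0 0' && python3 -m jog '0 -0.03 -0.02 0 0;0 -0.057 -0.05 0 0;0 -0.057 -0.08 0 0;0 -0.057 -0.1 0 0;0 -0.057 -0.12 0 0;0 -0.057 -0.12 0 0'
python3 - <<'E'
from h import *
for n in('scene','top'):
    c=read_camera(n);cv2.imwrite(f'pics/{n}1.png',c['image'][:,:,::-1])
    print(n,proj(c,read_state()['tool_pos']))
a=cv2.imread('pics/top1.png')[180:400,300:460];b=cv2.imread('pics/scene1.png')[190:410,260:460]
cv2.imwrite('pics/crop1.png',cv2.resize(cv2.hconcat([a,b]),None,fx=2.2,fy=2.2,interpolation=cv2.INTER_CUBIC))
E
```

```text
time_s: 1.87
tool_pos: [407.4, -17.1, 231.3]
orientation: [180.0, 0.0, 175.3]
contact_force: [0.5, -1.3, -0.2]
width: 0.2
grip_force: 0.0
time_s: 2.37
tool_pos: [405.8, -72.4, 108.3]
orientation: [-179.9, -0.3, 175.3]
contact_force: [-0.6, -0.4, -0.2]
width: 0.2
grip_force: 0.0
scene [329.13887755 303.78183308]
top [365.51403822 319.11052542]
```

View pics/crop1.png

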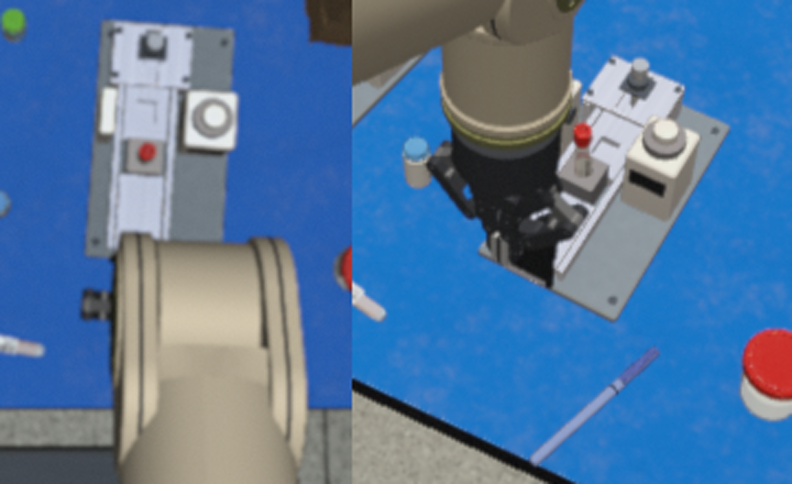

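The closed fingers are in front of the push plate (scene crop ~520,230) and clear of it. I'll descend and push.

```bash
python3 -m jog '0 0 -0.02 0 0;0 0 -0.04 0 0;0 0 -0.058 0 0;0 0 -0.058 0 0;0.01 -0.001 -0.058 0 0;0.018 -0.0015 -0.058 0 0;0.024 -0.002 -0.058 0 0;0.03 -0.0025 -0.058 0 0;0.036 -0.003 -0.058 0 0;0.036 -0.003 -0.058 0 0'
```

```text
time_s: 3.3
tool_pos: [444.5, -75.2, 53.8]
orientation: [180.0, -0.1, 175.4]
contact_force: [-3.2, 1.6, 2.5]
width: -0.1
grip_force: 1.9
```

```bash
python3 -m jog '0.004 -0.0003 0 0 0;0.008 -0.0007 0 0 0;0.012 -0.001 0 0 0;0.016 -0.0013 0 0 0;0.02 -0.0016 0 0 0;0.024 -0.002 0 0 0;0.028 -0.0023 0 0 0;0.032 -0.0026 0 0 0;0.036 -0.003 0 0 0;0.036 -0.003 0 0 0' ; python3 -c "
from cell import *
s=read_state();print(s['tool_pos'],s['contact_force'])"
```

```text
time_s: 4.13
tool_pos: [479.5, -78.0, 53.5]
orientation: [180.0, -0.1, 175.4]
contact_force: [-6.7, 2.5, 4.9]
width: -0.1
grip_force: 3.4
[479.48421293 -78.02747396  53.54821701] [-6.6751744   2.49477424  4.90238768]
```

```bash
python3 -m jog '0.004 -0.0003 0 0 0;0.008 -0.0007 0 0 0;0.012 -0.001 0 0 0;0.016 -0.0013 0 0 0;0.018 -0.0015 0 0 0;0.018 -0.0015 0 0 0' ; python3 -m jog '0.002 0 0 0 0;0.004 0 0 0 0;0.004 0 0 0 0'; python3 -m jog '0.002 0 0 0 0;0.004 0 0 0 0;0.004 0 0 0 0'
```

```text
time_s: 4.63
tool_pos: [494.4, -79.3, 53.0]
orientation: [179.9, -0.5, 175.3]
contact_force: [-20.6, 2.9, 15.6]
width: 0.0
grip_force: 10.4
time_s: 4.88
tool_pos: [494.5, -79.3, 52.3]
orientation: [179.9, -1.0, 175.3]
contact_force: [-39.9, 5.0, 31.3]
width: -0.1
grip_force: 20.2
time_s: 5.13
tool_pos: [494.4, -79.3, 51.2]
orientation: [179.9, -1.5, 175.2]
contact_force: [-55.6, 5.4, 43.0]
width: -0.3
grip_force: 29.1
```

End stop reached (TCP x 494.5, force rising steeply). I'll let go and take a look.

```bash
python3 -m jog '-0.008 0.0004 0 0 0;-0.012 0.0007 0 0 0;-0.016 0.001 0 0 0;-0.022 0.0015 0 0 0;-0.028 0.002 0 0 0;-0.036 0.003 0 0 0;-0.046 0.004 0 0 0;-0.066 0.006 0 0 0;-0.09 0.008 0 0 0;-0.09 0.008 0 0 0'; python3 - <<'E'
from h import *
for n in('scene','top'):
    c=read_camera(n);cv2.imwrite(f'pics/{n}2.png',c['image'][:,:,::-1])
a=cv2.imread('pics/top2.png')[180:400,300:460];b=cv2.imread('pics/scene2.png')[190:410,260:460]
cv2.imwrite('pics/crop2.png',cv2.resize(cv2.hconcat([a,b]),None,fx=2.2,fy=2.2,interpolation=cv2.INTER_CUBIC))
E
```

```text
time_s: 5.97
tool_pos: [412.7, -71.5, 53.1]
orientation: [179.9, -0.1, 175.3]
contact_force: [-0.1, -0.7, -0.4]
width: 0.1
grip_force: 0.0
```

View pics/crop2.png

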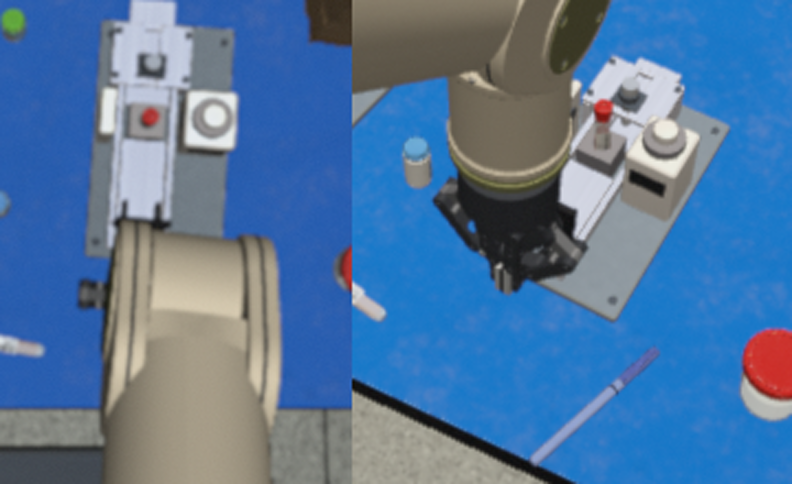

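The cap moved about 34 mm with the carriage, which now rests in the middle with the pin dropped and the tube upright. Next I'll go over the key.

```bash
python3 -m jog '0 0 0.035 0 0;0 0 0.07 0 0;0 0 0.105 0 0;0 0 0.14 0 0;0.03 -0.012 0.15 0 0;0.06 -0.024 0.15 0 0;0.09 -0.036 0.15 0 0;0.12 -0.048 0.15 0 0;0.15 -0.06 0.15 0 0;0.168 -0.069 0.15 0 0'; python3 -m jog '0 0 -0.02 0 0;0 0 -0.04 0 0;0 0 -0.06 0 0;0 0 -0.075 0 0;0 0 -0.085 0 0;0 0 -0.085 0 0'; python3 - <<'E'
from h import *
c=read_camera('scene');cv2.imwrite('pics/s3.png',c['image'][:,:,::-1]);print(proj(c,read_state()['tool_pos']),read_state()['tool_pos'])
cv2.imwrite('pics/crop3.png',cv2.resize(c['image'][190:340,300:460,::-1],None,fx=3.5,fy=3.5,interpolation=cv2.INTER_CUBIC))
E
```

```text
time_s: 6.9
tool_pos: [587.7, -141.0, 203.2]
orientation: [-179.9, 0.1, 175.5]
contact_force: [-0.8, 0.5, 0.1]
width: 0.2
grip_force: 0.0
time_s: 7.4
tool_pos: [583.8, -140.4, 116.5]
orientation: [-180.0, -0.1, 175.4]
contact_force: [0.4, 0.2, -0.2]
width: 0.4
grip_force: 0.0
[404.73944349 241.54780695] [ 584.32326191 -140.7055566   117.99429734]
```

View pics/crop3.png

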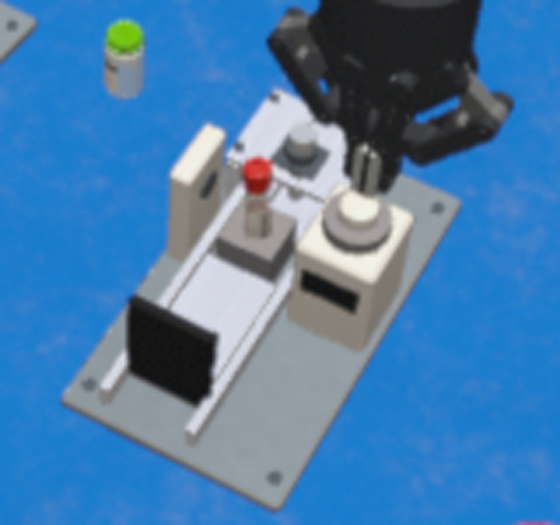

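The fingertips are just above the key (about 3 mm too far in x), and the tube and plate are clear. I'll press now.

```bash
python3 -m jog '-0.003 0.0005 -0.004 0 0;-0.003 0.0005 -0.01 0 0;-0.003 0.0005 -0.014 0 0;-0.003 0.0005 -0.018 0 0;-0.003 0.0005 -0.02 0 0;-0.003 0.0005 -0.02 0 0'; python3 -m jog '0 0 -0.001 0 0;0 0 -0.002 0 0;0 0 -0.002 0 0'
```

```text
time_s: 7.95
tool_pos: [581.4, -140.2, 98.4]
orientation: [180.0, 0.0, 175.3]
contact_force: [-1.7, 1.4, 3.0]
width: -0.2
grip_force: 1.8
time_s: 8.2
tool_pos: [581.4, -140.3, 96.5]
orientation: [180.0, 0.0, 175.3]
contact_force: [0.3, 0.8, 4.3]
width: 0.1
grip_force: 2.3
```

```bash
python3 -m jog '0 0 -0.001 0 0;0 0 -0.002 0 0;0 0 -0.002 0 0'; python3 -m jog '0 0 -0.001 0 0;0 0 -0.002 0 0;0 0 -0.002 0 0'
```

```text
time_s: 8.45
tool_pos: [581.5, -140.3, 96.0]
orientation: [179.9, 0.0, 175.3]
contact_force: [-6.6, 3.4, 17.3]
width: -0.4
grip_force: 9.1
time_s: 8.7
tool_pos: [581.6, -140.4, 95.6]
orientation: [179.9, 0.1, 175.3]
contact_force: [-14.2, 5.1, 35.6]
width: -0.3
grip_force: 17.7
```

The key is at its bottom (6 mm down, then the force rises steeply). I'll lift off.

```bash
python3 -m jog '0 0 0.006 0 0;0 0 0.015 0 0;0 0 0.03 0 0;0 0 0.06 0 0;0 0 0.09 0 0;-0.03 0 0.12 0 0;-0.06 0 0.12 0 0;-0.09 0 0.12 0 0;-0.12 0 0.12 0 0;-0.12 0 0.12 0 0'; python3 - <<'E'
from h import *
c=read_camera('scene')
cv2.imwrite('pics/crop4.png',cv2.resize(c['image'][100:400,60:480,::-1],None,fx=1.9,fy=1.9,interpolation=cv2.INTER_CUBIC))
E
```

```text
time_s: 9.53
tool_pos: [456.6, -141.3, 212.1]
orientation: [179.8, -0.1, 175.2]
contact_force: [-0.1, -0.4, -0.1]
width: -0.0
grip_force: 0.0
```

View pics/crop4.png

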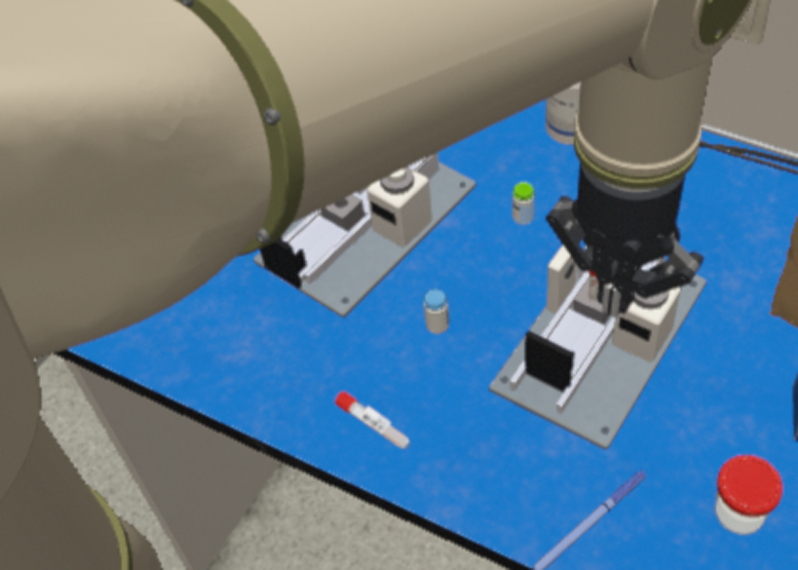

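The carriage is still latched (plate at ~550,360), the other reader and bystanders look unchanged, and the arm is clear at z 212. Handing in.

```bash
python3 -c "
from cell import *
print(job_done())"
```

```text
the job is handed in; nothing more can be done
None
```

I pushed the right-hand reader's carriage in to its end stop, it sprang back and latched in the middle, and I then pressed its read key fully down and released it; the job is handed in at about 9.6 s, and no verdict came back.

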